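# Latch the curing box and hold its recessed reset button down with the probe

## Robot

A 6-joint arm with a two-finger parallel gripper is mounted at the origin on the work surface. World frame = base frame: x ahead of the robot, y to its left, z up, the work surface at z = 0. Lengths are in mm, angles in rad, forces in N, time in s.
With the tool pointing down it reaches from about 350 to 725 mm from the base axis. Payload 4.3 kg.
Tool frame: the origin (TCP) lies at the very end of the fingers, on their centre line; the grasp point (between the pads) lies 19 mm behind it; z points along the fingers, y is the line along which they close (so a half turn about z gives the same grasp; the last joint's range is limited). The gripper opens to 85 mm and grips with 20 to 120 N. Pads are 22 mm wide; open, the fingers measure 114 mm over their backs; the gripper's body (76 mm by 85 mm) begins 54 mm behind the grasp point. The pads swing forward as they close: fully open they stand 13 mm farther back than shut.
Start: joints at [1.14, 0.377, 0.081, 1.274, 0, 1.46], TCP at [181.32, 545.701, 231.329] pointing down, gripper open.
Joint ranges: [-2.72, 2.72], [-0.84, 1.66], [-1.02, 1.22], [-1.77, 2.12], [-1.37, 1.28], [-3.14, 3.14]. Speed limits (rad/s): [2.57, 2.57, 3.14, 3.14, 3.14, 3.14].

## Interface

Orientations are given as a rotation vector (axis times angle).
In Python, from bench import arm gives the robot as it stands.
- The arm moves only by the shell command python3 -m inch 'ROWS' [FORCE]. ROWS is JSON, a list of rows, each a list of 3 entries, a list of its own where there are three numbers: the shift along the world's x, y, z in m, then the turn about the world's z in degrees, then the finger opening in m, from 0 to 0.0854. In form: [[[x, y, z], yaw, claw], ...]. A call has 1 to 5 rows; each row is the pose to reach, as a shift and turn from the pose commanded when the call began; what a row does not reach only later rows make up. A row lasts 1/10 s, in which the tool goes at most 50 mm and 8.59 degrees, less where a joint would pass 70% of its speed; a pose out of reach is approached as far as the arm can. A call with a gripper value outside its range is refused whole. The fingers move at their own pace and stop on an object; FORCE is the grip in N (left out, the last holds). Time passes only in rows, so rows that repeat a pose let the fingers close. It gives the time, the measured TCP pose, the force, the opening and the grip force at its end, in the units of the state.
- arm.read_state(): the state, without advancing time (a new reading comes with each control period).
- arm.grab_frame(name): name is "scene" or "top" or "wrist"; returns the picture (420x560x3 uint8, blue, green, red); there is no depth.
- arm.camera_model(name): a dict with "intrinsics" (3x3 intrinsics, pixels), "extrinsics" (4x4, takes a point from world to camera coordinates); the wrist camera has in their place "hand_eye" (4x4, takes a point from camera to tool coordinates, whose origin is the TCP and whose axes are the flange's). Camera axes: x right, y up, looking along -z (the intrinsics and any distortion apply to the point x, -y, -z); pixel columns grow to the right and rows downward; lengths in mm; the calibration is good to about 2 mm. A picture is of the moment at which its call begins: read the wrist's pose just before it. camera_model takes no time and is no camera call.
- arm.finish_job(): hands the job in; it is judged then, once.
The state is a dict: "time": time; "qpos": joint angles; "joint_vel": joint speeds; "joint_efforts": joint torques, N m; "tool_pos": TCP position; "orientation": TCP orientation; "force": force on the tool from outside, world axes, zero at the start; "torque": the same for the moment, N m; "opening": finger opening in mm; "grasp_force": force on a finger pad.
Only numpy, scipy, OpenCV 4.12 (cv2) and the standard library are available. Lean on these libraries where they do the work, as an engineer would, in place of code of your own. Each camera call takes 0.05 s, during which the arm holds its last target. There are 200 camera calls.

## Task

The dental light-curing box has tripped. First swing the latch bar on its lid fully shut, into its catch, then take the straight steel probe out of the instrument rack, reach its thin end through the round hole in the top of the box and press the recessed reset button all the way down. Finish while still gripping the probe and holding the button down, with the latch shut, and leave the spatula, bottle, pot and basket standing where they are.

Things in the scene. Friction and masses are not known exactly. Their poses are not given: they have to be found in the camera images.
- unit: The light-curing box, fixed to the bench: white case 180 (x) x 240 (y) x 100 mm, front strip with its top at 100 mm (66 mm deep, x -90 to -24), grey lid with amber window behind it, lid top at 106 mm. Origin: centre of the underside; x points to the lid's hinges at the back, y along the long side, z up. The catch is a steel bracket on the lid, centre at (-6, -63), x -13 to 1, y -71 to -53, roof top at 126 mm; it is closed towards -y and open towards +y.
- hole (a point): Centre of the mouth of the round hole in the front strip, at (-57, 70, 100) mm in the box's frame, level with the strip. The hole is vertical, 16 mm in diameter and 30 mm deep, with a thin steel rim round it. In it, 23 mm below the mouth when up, is the flat top of the 13 mm wide grey reset button.
- reset (a joint): Travel of the reset button in m: 0 up, 0.006 fully down. It springs back: about 2 N to start it, 5 N to hold it fully down.
- latch (a joint): Angle of the latch bar in rad about its upright pivot: 0 shut (bar along the box's +x, under the catch's roof, against the stop), growing to 1.5 as it swings open towards the box's +y. Stiff hinge, stays where it is left; about 1 N at the pin moves it.
- latch_pin (a point): Top centre of the upright round steel pin near the latch bar's free end: 12 mm in diameter, 36 mm tall above the bar, 85 mm from the pivot. Its top is 153 mm, the bar's top 117 mm above the bench. It moves with the bar.
- latch_pivot (a point): The latch's pivot axis, on the top of its boss at 121 mm above the bench, at (-57, -60) mm in the box's frame.
- rack: Aluminium instrument rack, fixed: base 90 (x) x 190 (y) mm, open underneath, top plate 60 x 170 mm whose upper face is 70 mm above the bench, with two 9 mm holes at y = -45 and +45 mm. Origin: centre of the underside.
- probe: Straight steel probe standing upright, thin end down, in one hole of the rack: round steel handle with five thin dark bands, 16 mm in diameter and 60 mm long, below it a round pin 6 mm in diameter and 60 mm long; 60 g. Origin on its axis at the lower end of the handle, which rests on the rack's top plate; z points up the handle.
- probe_tip (a point): Flat lower end of the probe's thin pin, 60 mm below its origin.
- spatula: Wax spatula standing in the rack's other hole, blade up: 18 mm thick wooden handle 35 mm tall, flat steel blade 26 mm wide above it to 83 mm over the plate. Origin at the lower end of the handle. To be left alone.
- dropper: Small amber dropper bottle, 38 mm wide, 75 mm tall, origin under its base. To be left alone.
- pot: Yellow plastic pot, 54 mm wide, 50 mm tall, origin under its base. To be left alone.
- basket: Small red plastic basket 150 x 110 x 50 mm with a plaster jaw model, origin under its base. To be left alone.

How it is judged:
By the outcome, as a careful person would: the job done as asked, in the order asked, and still so for the second after the job is handed in, while the arm keeps its last pose, push and grip.
It also fails if it takes over 58 s, if anything falls off the work surface, if the arm or the gripper's body presses on something with over 40 N, if the wrist force passes 120 N, or if a joint passes its speed limit or range.

## Working session

There is one attempt and no reset: what is moved stays moved. The work goes in short steps, Python scripts to look and compute and a shell command to move; the robot and the scene stay as the last step left them, time stands still between calls to the robot, and variables do not carry over. Pictures are saved under pics/ and viewed, at most 10 in all, crops included, and the job is handed in when it is done.

```bash
ls; mkdir -p pics
python3 - <<'E'
from bench import arm
import cv2,numpy as np
for n in("scene","top","wrist"):
    cv2.imwrite(f"pics/{n}0.png",arm.grab_frame(n)); 
    m=arm.camera_model(n); print(n,{k:(np.round(v,3).tolist() if not isinstance(v,str) else v) for k,v in m.items()})
print(arm.read_state())
E
```

```text
pics
scene {'intrinsics': [[416.014, 0.0, 276.571], [0.0, 416.014, 209.553], [0.0, 0.0, 1.0]], 'extrinsics': [[-0.345, 0.938, -0.008, 196.843], [-0.516, -0.182, 0.837, 223.006], [0.784, 0.293, 0.547, -1660.709], [0.0, 0.0, 0.0, 1.0]]}
top {'intrinsics': [[517.614, 0.0, 287.078], [0.0, 517.614, 209.148], [0.0, 0.0, 1.0]], 'extrinsics': [[-0.049, -0.999, 0.001, 32.371], [0.979, -0.048, 0.199, -635.016], [-0.199, 0.011, 0.98, -1753.175], [0.0, 0.0, 0.0, 1.0]]}
wrist {'intrinsics': [[331.929, 0.0, 279.451], [0.0, 331.929, 208.148], [0.0, 0.0, 1.0]], 'hand_eye': [[-0.001, 0.957, 0.291, 76.022], [1.0, 0.001, 0.001, 0.27], [0.001, 0.291, -0.957, -143.562], [0.0, 0.0, 0.0, 1.0]]}
{'time': 0.15, 'qpos': array([1.13971436e+00, 3.77918838e-01, 7.99600735e-02, 1.27439959e+00,
       7.70943893e-06, 1.46048304e+00]), 'joint_vel': array([-0.00062028, -0.00122143,  0.00535461,  0.00062762,  0.00020255,
       -0.00032655]), 'joint_efforts': array([ 1.92614585e-03, -4.64035070e+01,  2.70170420e+01,  1.39237277e-02,
       -3.09237657e-05,  5.80335993e-06]), 'tool_pos': array([181.08904404, 545.22475772, 230.57261721]), 'orientation': array([-5.01636854e-01, -3.10085284e+00,  2.36072414e-03]), 'force': array([-1.17232998, -0.26154368, -0.0412447 ]), 'torque': array([-0.00557478,  0.00924737, -0.01018158]), 'grasp_force': 0.0, 'opening': 85.26511038737362}
```

View pics/top0.png

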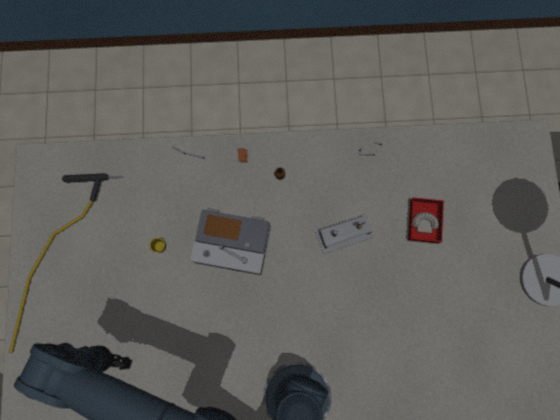

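View pics/scene0.png

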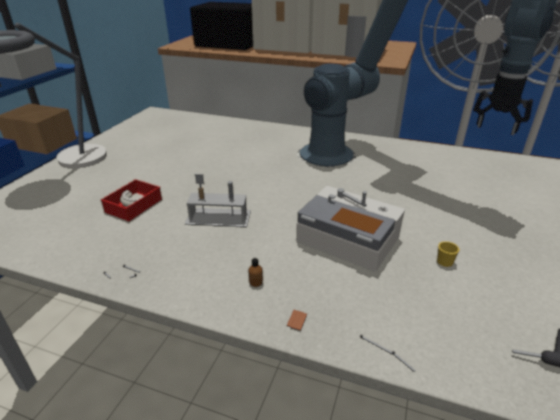

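The top view shows the box at about (232,240) with its hole near (207,254), and the latch open with its pin near (222,248). The rack is at (345,232). The scene view puts the probe on the rack's +y side, so it should be near (334,233) in the top view. I'll enlarge that area.

Run:
```python
import cv2
a=cv2.imread("pics/top0.png")
b=cv2.resize(a[200:280,185:280],None,fx=6,fy=6,interpolation=cv2.INTER_CUBIC)
c=cv2.resize(a[205:260,305:380],None,fx=7,fy=7,interpolation=cv2.INTER_CUBIC)
cv2.imwrite("pics/box.png",b)
s=cv2.imread("pics/scene0.png")
cv2.imwrite("pics/scb.png",cv2.resize(s[165:270,180:410],None,fx=3.4,fy=3.4,interpolation=cv2.INTER_CUBIC))
cv2.imwrite("pics/rack.png",c)
```

```text
(no output)
```

View pics/box.png

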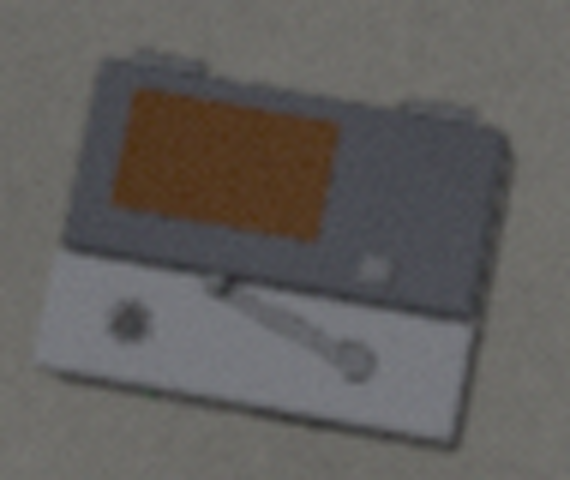

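View pics/rack.png

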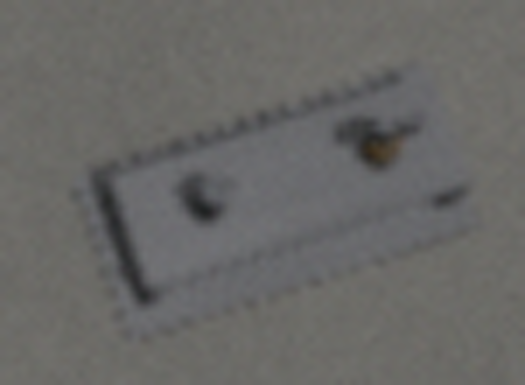

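The box crop shows the hole at (130,322), the pivot at (357,360), the catch at (375,268), the bar end and pin near (215,284), and the strip's front corners at (36,368) and (455,440). The rack crop shows the probe blob around (205,195) and the spatula at (375,145).

```bash
cat > h.py <<'E'
import numpy as np, cv2
from scipy.spatial.transform import Rotation as R
from scipy.optimize import least_squares
from bench import arm
def cam(n,st=None):
    m=arm.camera_model(n); K=np.array(m["intrinsics"])
    if n!="wrist": return K,np.array(m["extrinsics"])
    T=np.eye(4); T[:3,:3]=R.from_rotvec(st["orientation"]).as_matrix(); T[:3,3]=st["tool_pos"]
    return K,np.linalg.inv(T@np.array(m["hand_eye"]))
def back(KE,u,v,z):
    K,E=KE; d=np.linalg.inv(K)@[u,v,1]; d=E[:3,:3].T@(d*[1,-1,-1]); c=-E[:3,:3].T@E[:3,3]
    return c+d*(z-c[2])/d[2]
def proj(KE,p):
    K,E=KE; q=E[:3,:3]@p+E[:3,3]; q=K@(q*[1,-1,-1]); return q[:2]/q[2]
def fit(loc,w):
    "planar pose local->world: x,y,yaw"
    loc=np.array(loc,float);w=np.array(w,float)
    f=lambda p:(R.from_euler('z',p[2]).as_matrix()[:2,:2]@loc.T).T+p[:2]-w
    s=least_squares(lambda p:f(p).ravel(),[*w.mean(0),0.1]); return s.x,f(s.x)
E
python3 - <<'E'
from h import *
KE=cam("top")
P=[((130,322),100,(-57,70)),((357,360),121,(-57,-60)),((375,268),126,(-6,-63)),((36,368),100,(-90,120)),((455,440),100,(-90,-120))]
w=[back(KE,(p[0]+.5)/6-.5+185,(p[1]+.5)/6-.5+200,z)[:2] for p,z,_ in P]
x,r=fit([l for *_,l in P],w); print(np.round(x,3),np.degrees(x[2])); print(np.round(r,1))
Rz=R.from_euler('z',x[2]).as_matrix()
for a in (1.0,1.2,1.35,1.5):
    q=np.array([-57+85*np.cos(a),-60+85*np.sin(a),0]); 
    for z in(117,153):
        u=proj(KE,Rz@q+[x[0],x[1],z]); print(a,z,np.round(((u-[185,200])+.5)*6-.5))
b=lambda u,v,z:np.round(back(KE,(u+.5)/7-.5+305,(v+.5)/7-.5+205,z),1)
print("plate front-left..",[b(*p,70) for p in((150,298),(98,170),(410,75),(460,195))])
for z in(70,130):print(z,b(205,205,z))
print("spat",b(378,150,100))
E
```

```text
[ 5.29158e+02  2.00202e+02 -2.16000e-01] -12.398544322199307
[[-1.4 -1.2]
 [ 0.6  0.5]
 [-0.4 -1.4]
 [ 0.5  1.5]
 [ 0.7  0.6]]
1.0 117 [246. 258.]
1.0 153 [239. 249.]
1.2 117 [228. 282.]
1.2 153 [220. 273.]
1.35 117 [217. 302.]
1.35 153 [209. 294.]
1.5 117 [209. 324.]
1.5 153 [201. 316.]
plate front-left.. [array([ 494.6, -126.1,   70. ]), array([ 559.5, -104.4,   70. ]), array([ 599.8, -262.8,   70. ]), array([ 538.2, -282.8,   70. ])]
70 [ 539.4 -156.3   70. ]
130 [ 530.5 -150.3  130. ]
spat [ 557.9 -239.5  100. ]
```

View pics/scb.png

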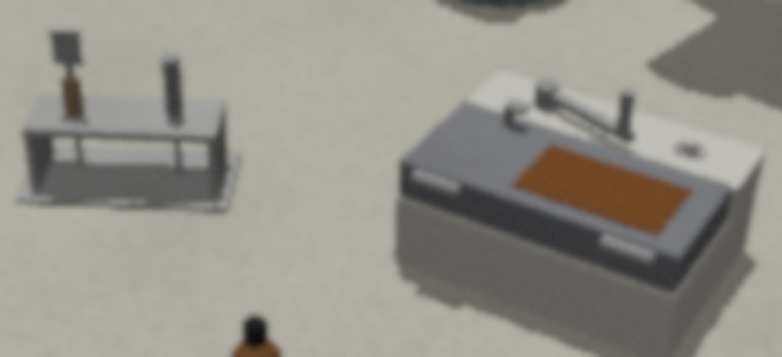

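The scene view agrees: the probe is the plain post on the rack at about (172,90) in the crop, and the latch is open at about 1.2 rad with its pin at (626,115). Next I'll work out a pre-push pose.

```bash
python3 - <<'E'
from h import *
s=arm.read_state(); t=s["tool_pos"]; M=R.from_rotvec(s["orientation"]).as_matrix()
print("tool y yaw",np.degrees(np.arctan2(M[1,1],M[0,1])),t)
B=np.array([529.2,200.2,0]);Rz=R.from_euler('z',-12.4,degrees=True).as_matrix()
n=np.array([np.cos(np.radians(-55)),np.sin(np.radians(-55)),0])
W=lambda x,y:B+Rz@np.array([x,y,0])
print("hole",W(-57,70),"n",Rz@n,"pivot",W(-57,-60))
pre=W(-26.2,19.2)-Rz@n*34
print("pre",pre,"shift m",(pre-t)/1000)
print("start",pre)
for a in(1.2,1,.8,.6,.4,.2,0):
    p=W(-57+85*np.cos(a),-60+85*np.sin(a)); print(a,np.round(p[:2],1),"tcp",np.round((p-Rz@n*20.5)[:2],1), "rel pre",np.round((p-Rz@n*20.5-pre)[:2],1))
E
python3 -m inch '[[[0.03,-0.03,0],8,0],[[0.065,-0.06,0],16,0],[[0.1,-0.09,0],24,0],[[0.135,-0.12,0],32,0],[[0.17,-0.15,0],40,0]]'
```

```text
tool y yaw 71.6213164549369 [181.08904404 545.22475772 230.57261721]
hole [488.56115304 280.80697313   0.        ] n [ 0.38429532 -0.92321022  0.        ] pivot [460.6455605  153.83957695   0.        ]
pre [494.66806362 255.9673207    0.        ] shift m [ 0.31357902 -0.28925744 -0.23057262]
start [494.66806362 255.9673207    0.        ]
1.2 [507.7 224.6] tcp [499.9 243.5] rel pre [  5.2 -12.4]
1 [520.9 213.8] tcp [513.  232.8] rel pre [ 18.3 -23.2]
0.8 [531.6 200.7] tcp [523.7 219.6] rel pre [ 29.  -36.4]
0.6 [539.5 185.7] tcp [531.6 204.6] rel pre [ 36.9 -51.4]
0.4 [544.2 169.4] tcp [536.3 188.3] rel pre [ 41.7 -67.7]
0.2 [545.6 152.4] tcp [537.8 171.4] rel pre [ 43.1 -84.6]
0 [543.7 135.6] tcp [535.8 154.5] rel pre [  41.1 -101.5]
time: 0.65
tool_pos: [348.9, 397.3, 231.1]
orientation: [0.577, -3.088, 0.0]
force: [0.7, 0.6, -0.1]
opening: 12.2
grasp_force: 0.0
```

```bash
python3 -m inch '[[[0.036,-0.035,0],0,0],[[0.072,-0.07,0],0,0],[[0.108,-0.105,0],0,0],[[0.145,-0.14,0],0,0],[[0.145,-0.14,0],0,0]]'
python3 - <<'E'
from h import *
s=arm.read_state();im=arm.grab_frame("wrist");cv2.imwrite("pics/w1.png",im);np.save("w1.npy",np.r_[s["tool_pos"],s["orientation"]]);print(s["tool_pos"],s["opening"])
E
```

```text
time: 1.15
tool_pos: [496.9, 254.6, 230.7]
orientation: [-0.557, 3.091, -0.003]
force: [-0.5, 0.4, 0.4]
opening: -0.0
grasp_force: 0.0
[496.94789354 254.55760207 230.69637117] -0.01774708548512406
```

View pics/w1.png

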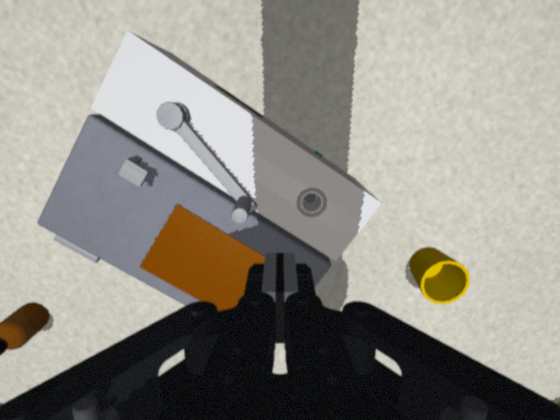

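The wrist view shows the hole rim at (312,202), the pivot boss at (171,115), the pin top at (240,215), the strip's front corners at (129,33) and (380,203), and the catch roof at about (133,171). The fingers' ends are at about (280,260).

Run:
```python
from h import *
v=np.load("w1.npy"); KE=cam("wrist",dict(tool_pos=v[:3],orientation=v[3:]))
P=[((312,202),100,(-57,70)),((171,115),121,(-57,-60)),((133,171),126,(-6,-63)),((380,203),100,(-90,120)),((129,33),100,(-90,-120))]
w=[back(KE,*p,z)[:2] for p,z,_ in P]
x,r=fit([l for *_,l in P],w); print(np.round(x,2),np.degrees(x[2])); print(np.round(r,1))
print("hole",w[0]); pin=back(KE,240,215,153)[:2]; print("pin",pin, "piv",w[1])
d=pin-w[1]; print("len",np.hypot(*d),"angle",np.arctan2(d[1],d[0])-x[2])
print("tip px",proj(KE,v[:3]))
```

```text
[ 5.2894e+02  2.0110e+02 -2.3000e-01] -13.363421376568411
[[ 0.5 -0. ]
 [ 0.9 -0.4]
 [ 0.8 -0.2]
 [-0.6  1.2]
 [-1.6 -0.6]]
hole [489.18355886 282.40969171]
pin [503.25882755 228.43743516] piv [458.73276962 156.32958397]
len 84.74734236175954 angle 1.2508495837791642
tip px [277.07148277 271.68164098]
```

```bash
python3 -m inch '[[[0,0.003,-0.04],0,0],[[0,0.003,-0.075],0,0],[[0,0.003,-0.103],0,0],[[0,0.003,-0.103],0,0]]'
python3 -m inch '[[[0,-0.008,0],0,0],[[0.007,-0.018,0],0,0],[[0.016,-0.025,0],0,0],[[0.023,-0.033,0],0,0],[[0.029,-0.042,0],0,0]]'
```

```text
time: 1.6
tool_pos: [488.4, 261.3, 124.1]
orientation: [0.569, -3.08, 0.002]
force: [-0.4, -0.1, -0.4]
opening: -0.1
grasp_force: 0.0
time: 2.1
tool_pos: [524.0, 219.3, 129.5]
orientation: [-0.567, 3.087, 0.001]
force: [0.1, 1.0, -0.2]
opening: 0.2
grasp_force: 0.7
```

```bash
python3 -m inch '[[[0.005,-0.01,0],0,0],[[0.008,-0.02,0],0,0],[[0.01,-0.03,0],0,0],[[0.011,-0.04,0],0,0],[[0.011,-0.046,0],0,0]]'
python3 -m inch '[[[0,-0.006,0],0,0],[[-0.001,-0.011,0],0,0],[[-0.002,-0.016,0],0,0],[[-0.002,-0.02,0],0,0],[[-0.002,-0.02,0],0,0]]'
```

```text
time: 2.6
tool_pos: [532.8, 172.5, 128.1]
orientation: [0.567, -3.089, 0.0]
force: [0.2, 0.3, -0.7]
opening: 0.3
grasp_force: 0.4
time: 3.1
tool_pos: [530.5, 153.3, 128.2]
orientation: [0.567, -3.089, 0.0]
force: [-0.2, -0.3, -0.2]
opening: 0.1
grasp_force: 0.1
```

```bash
python3 -m inch '[[[0.003,-0.002,0],0,0],[[0.003,-0.004,0],0,0],[[0.003,-0.004,0],0,0]]';python3 -m inch '[[[0,-0.002,0],0,0],[[0,-0.004,0],0,0],[[0,-0.004,0],0,0]]'
```

```text
time: 3.4
tool_pos: [533.5, 151.8, 128.2]
orientation: [0.57, -3.089, -0.008]
force: [-2.4, 7.0, 0.8]
opening: 0.1
grasp_force: 3.6
time: 3.7
tool_pos: [533.4, 151.5, 128.3]
orientation: [-0.574, 3.088, 0.02]
force: [-3.0, 16.3, -0.7]
opening: 0.1
grasp_force: 8.2
```

The force rose to 16 N with no further motion, so the bar is on its stop. I'll back off, lift and check.

```bash
python3 -m inch '[[[-0.005,0.01,0],0,0],[[-0.008,0.025,0],0,0],[[-0.008,0.025,0.035],0,0],[[-0.02,0.02,0.08],0,0],[[-0.03,0,0.12],0,0]]'
python3 -m inch '[[[-0.01,-0.03,0],0,0.04],[[-0.01,-0.03,0],0,0.07]]'
python3 - <<'E'
from h import *
s=arm.read_state();im=arm.grab_frame("wrist");cv2.imwrite("pics/w2.png",im);np.save("w2.npy",np.r_[s["tool_pos"],s["orientation"]]);print(s["tool_pos"],s["opening"])
E
```

```text
time: 4.2
tool_pos: [503.8, 147.1, 249.8]
orientation: [-0.572, 3.089, -0.0]
force: [0.3, -0.1, 1.0]
opening: -0.1
grasp_force: 0.0
time: 4.4
tool_pos: [494.4, 114.0, 250.3]
orientation: [-0.564, 3.087, -0.003]
force: [-0.4, 1.0, 0.9]
opening: 28.6
grasp_force: 0.0
[494.3893763  113.99828483 250.33762463] 28.587844624904655
```

View pics/w2.png

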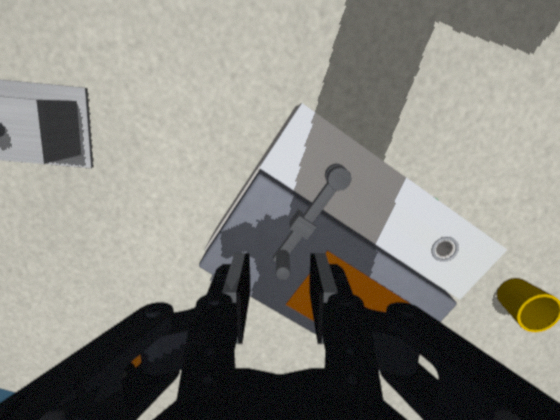

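The picture shows the bar straight along the box's x under the catch, so the latch is shut. The hole rim is at (445,248). Next, over to the rack.

```bash
python3 -m inch '[[[0.005,-0.045,0],0,0.06],[[0.01,-0.09,0],0,0.06],[[0.015,-0.135,0],0,0.06],[[0.015,-0.18,0],0,0.06],[[0.015,-0.225,0],0,0.06]]'
python3 -m inch '[[[0,-0.02,0],0,0.06],[[0,-0.02,0],0,0.06]]'
python3 - <<'E'
from h import *
v=np.load("w2.npy"); KE=cam("wrist",dict(tool_pos=v[:3],orientation=v[3:])); print("hole",back(KE,445,248,100))
s=arm.read_state();im=arm.grab_frame("wrist");cv2.imwrite("pics/w3.png",im);np.save("w3.npy",np.r_[s["tool_pos"],s["orientation"]]);print(s["tool_pos"],s["opening"],s["qpos"])
E
```

```text
time: 4.95
tool_pos: [509.3, -110.1, 247.3]
orientation: [0.57, -3.089, -0.001]
force: [0.4, 0.3, -0.5]
opening: 59.6
grasp_force: 0.0
time: 5.15
tool_pos: [509.4, -131.2, 247.1]
orientation: [0.562, -3.09, -0.0]
force: [-0.7, 0.4, 0.1]
opening: 60.3
grasp_force: 0.0
hole [488.81820795 282.40054203 100.        ]
[ 509.36659715 -131.18506424  247.12331691] 60.31526052350821 [-3.72394092e-01  2.74007754e-01 -2.39658433e-02  1.27404212e+00
 -5.22244991e-04 -7.32492949e-01]
```

View pics/w3.png

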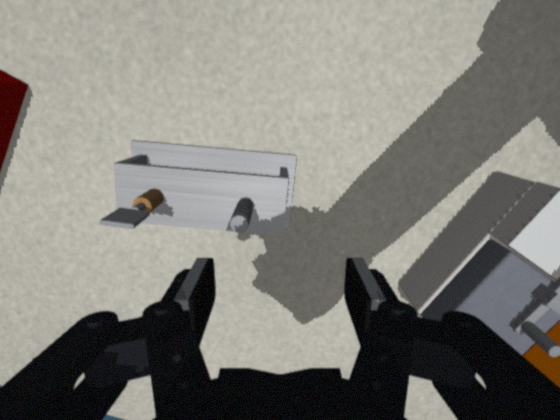

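The picture shows the probe on the rack's right, its top centre at about (238,222) and the base of its handle at about (245,203). The spatula is clear to the left.

Run:
```python
from h import *
v=np.load("w3.npy"); KE=cam("wrist",dict(tool_pos=v[:3],orientation=v[3:]))
print(back(KE,238,222,130),back(KE,245,203,70))
for z in(70,130): print(proj(KE,np.array([537,-152,z])))
print("spat",back(KE,150,197,105))
print("plate",[np.round(back(KE,*p,70)[:2]) for p in((116,164),(288,178),(284,230),(118,213))])
c=cv2.imread("pics/w3.png")[180:245,210:300];cv2.imwrite("pics/p3.png",cv2.resize(c,None,fx=8,fy=8,interpolation=cv2.INTER_CUBIC))
```

```text
[ 535.65631786 -156.85554768  130.        ] [ 536.37449829 -156.73923477   70.        ]
[249.25612493 205.14889579]
[243.01477436 225.35843911]
spat [ 550.13299486 -237.71017993  105.        ]
plate [array([ 543., -287.]), array([ 497., -125.]), array([ 550., -110.]), array([ 592., -274.])]
```

View pics/p3.png

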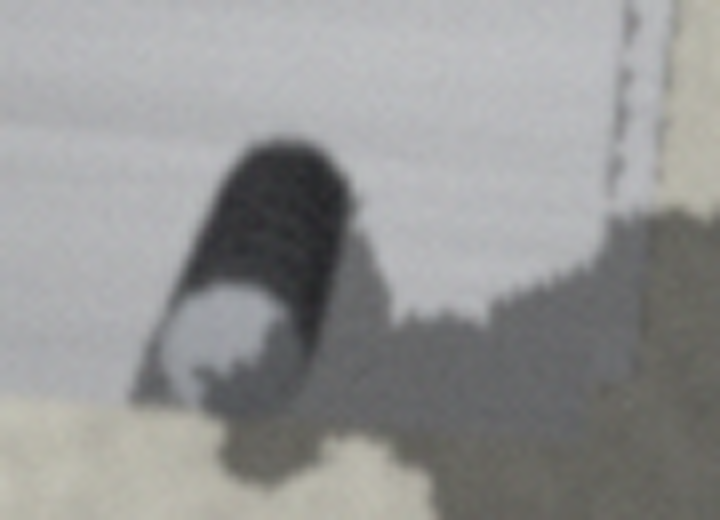

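The enlarged crop puts the top disc's centre at (235,345), which is (239.4,223.1) in the full image. The probe axis is at about (536,-155.3). I'll move over it and descend.

```bash
python3 -m inch '[[[0.0265,-0.024,0],0,0.06],[[0.0265,-0.024,-0.02],0,0.06],[[0.0265,-0.024,-0.06],0,0.06],[[0.0265,-0.024,-0.1],0,0.06],[[0.0265,-0.024,-0.13],0,0.06]]'
python3 -m inch '[[[0,0,-0.015],0,0.06],[[0,0,-0.024],0,0.06],[[0,0,-0.024],0,0.06],[[0,0,-0.024],0,0.06]]'
```

```text
time: 5.7
tool_pos: [534.8, -150.6, 115.5]
orientation: [0.572, -3.087, -0.003]
force: [0.6, -0.1, 0.0]
opening: 59.9
grasp_force: 0.0
time: 6.1
tool_pos: [536.3, -152.6, 95.1]
orientation: [-0.57, 3.089, -0.001]
force: [0.7, -0.7, 0.7]
opening: 60.2
grasp_force: 0.0
```

```bash
python3 -m inch '[[[0,-0.0025,-0.001],0,0.04],[[0,-0.0025,-0.001],0,0.03],[[0,-0.0025,-0.001],0,0.02],[[0,-0.0025,-0.001],0,0.018],[[0,-0.0025,-0.001],0,0.016]]' 60
python3 -m inch '[[[0,0,0],0,0.01],[[0,0,0],0,0.005],[[0,0,0],0,0.0],[[0,0,0],0,0]]' 60
```

```text
time: 6.6
tool_pos: [535.7, -155.9, 93.6]
orientation: [-0.568, 3.089, -0.0]
force: [1.0, -0.9, -0.4]
opening: 15.9
grasp_force: 0.3
time: 7.0
tool_pos: [535.8, -156.0, 93.7]
orientation: [-0.568, 3.089, -0.001]
force: [0.1, -0.5, 4.4]
opening: 14.3
grasp_force: 58.4
```

```bash
python3 -m inch '[[[0,0,0.01],0,0],[[0,0,0.03],0,0],[[0,0,0.055],0,0],[[0,0,0.08],0,0],[[0,0,0.105],0,0]]'
python3 -m inch '[[[0,0,0.03],0,0],[[0,0,0.06],0,0],[[-0.005,0.02,0.06],0,0],[[-0.01,0.06,0.06],0,0],[[-0.02,0.105,0.06],0,0]]'
python3 - <<'E'
from h import *
s=arm.read_state();im=arm.grab_frame("wrist");cv2.imwrite("pics/w4.png",im);print(s["tool_pos"],s["opening"],s["grasp_force"])
sc=arm.grab_frame("scene");K=cam("scene");u=proj(K,s["tool_pos"]-[0,0,60]);print(u);np.save("w4.npy",np.r_[s["tool_pos"],s["orientation"]])
x,y=int(u[0]),int(u[1]);c=cv2.resize(sc[y-45:y+45,x-60:x+60],None,fx=6,fy=6,interpolation=cv2.INTER_CUBIC);cv2.imwrite("pics/s4.png",c);print(x-60,y-45)
E
```

```text
time: 7.5
tool_pos: [534.9, -155.2, 199.2]
orientation: [0.568, -3.089, -0.002]
force: [0.5, -0.4, -0.7]
opening: 14.7
grasp_force: 59.0
time: 8.0
tool_pos: [515.4, -50.1, 258.5]
orientation: [-0.564, 3.09, 0.001]
force: [1.3, 1.3, 0.0]
opening: 14.7
grasp_force: 59.1
[515.43182223 -50.1097176  258.49358732] 14.680125760307215 59.05592679977417
[265.90543187 162.18962702]
205 117
```

View pics/s4.png

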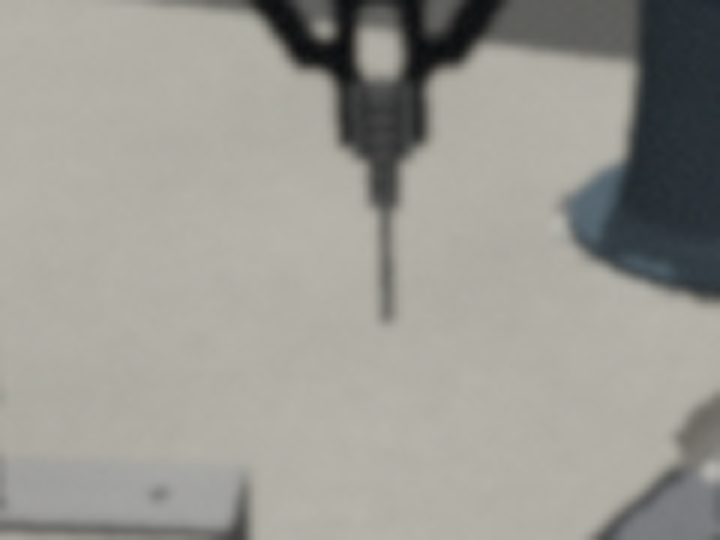

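The probe is held upright, with its tip in the crop at (387,320), which is (269.1,169.9) in the full scene image. I've now viewed all 10 pictures, so I'll locate the tip in the wrist image numerically.

Run:
```python
from h import *
v=np.load("w4.npy"); t=v[:3]
Z=R.from_rotvec(v[3:]).as_matrix()[:,2]; print("z",Z)
print("scene tip pred",proj(cam("scene"),t+Z*83.7))
KE=cam("wrist",dict(tool_pos=t,orientation=v[3:]))
print("wrist",[np.round(proj(KE,t+Z*d),1) for d in(0,23.7,50,83.7)])
g=cv2.cvtColor(cv2.imread("pics/w4.png"),cv2.COLOR_BGR2GRAY)
for r in range(150,262,5): print(r,*g[r,262:296:1])
```

```text
z [ 6.75842047e-05  8.53052165e-04 -9.99999634e-01]
scene tip pred [266.11629247 169.73624721]
wrist [array([277. , 271.7]), array([277.3, 251.2]), array([277.6, 233.7]), array([277.9, 216.7])]
150 199 205 202 204 206 205 205 204 203 203 205 203 207 208 211 213 211 210 206 203 200 197 196 201 200 199 198 195 200 198 199 202 204 207
155 203 203 206 211 213 212 210 209 208 208 206 206 205 207 211 208 209 204 205 205 206 208 206 208 210 212 211 209 209 208 206 209 209 211
160 200 203 202 204 204 205 204 205 201 202 197 200 200 203 205 211 212 213 211 212 206 206 207 208 205 206 209 207 208 205 205 201 202 201
165 202 204 206 208 203 201 202 198 197 194 196 195 202 203 205 203 204 203 205 206 210 209 211 209 210 209 211 213 214 216 214 209 212 212
170 203 201 203 206 206 202 202 198 195 191 190 194 196 203 206 208 206 204 200 196 196 195 195 201 201 203 202 205 205 206 204 206 205 207
175 196 198 200 198 196 201 198 197 197 194 192 189 191 191 196 202 203 205 207 209 214 215 216 213 205 205 204 207 207 207 204 206 208 208
180 203 203 200 197 199 199 206 206 205 207 204 202 201 200 199 20
[... 1448 characters left out ...]
134 119 119 118 115 117 118 119 116 114 115 111 107 83 69 66 62 55 62 62 57 63 81 107 109 114 116 117 114 119 117 114 116 116
240 194 186 154 125 118 120 119 119 118 115 113 114 104 77 62 65 63 60 59 61 58 61 80 107 112 115 117 114 116 120 119 120 119 118
245 203 202 204 191 139 120 111 103 85 70 61 61 62 63 68 74 72 63 61 60 59 58 61 60 62 68 77 88 103 114 114 118 116 119
250 203 203 203 189 140 79 59 60 55 56 52 45 40 40 30 34 35 36 37 36 36 35 35 33 43 51 54 55 58 61 76 101 115 118
255 12 38 71 83 59 42 46 51 55 58 60 59 63 56 54 57 58 60 60 59 57 61 58 59 59 58 56 57 44 40 37 53 65 57
260 6 15 33 48 56 56 50 42 35 39 38 39 48 52 56 56 57 57 57 54 54 55 54 49 43 43 34 36 39 49 56 55 37 22
```

Run:
```python
from h import *
v=np.load("w4.npy"); t=v[:3]
KE=cam("wrist",dict(tool_pos=t,orientation=v[3:]))
g=cv2.cvtColor(cv2.imread("pics/w4.png"),cv2.COLOR_BGR2GRAY).astype(int)
print("column 277-282 mean rows",[(r,int(g[r,277:282].mean())) for r in range(208,248)])
for px in((279.3,216.5),(279.3,218.5)):
    p=back(KE,*px,t[2]-83.7); print(p,"tip-TCP",(p-t)[:2])
```

```text
column 277-282 mean rows [(208, 125), (209, 116), (210, 114), (211, 115), (212, 118), (213, 117), (214, 114), (215, 101), (216, 84), (217, 75), (218, 74), (219, 73), (220, 73), (221, 72), (222, 72), (223, 73), (224, 72), (225, 74), (226, 73), (227, 74), (228, 74), (229, 73), (230, 73), (231, 72), (232, 69), (233, 65), (234, 61), (235, 61), (236, 60), (237, 59), (238, 60), (239, 60), (240, 61), (241, 62), (242, 68), (243, 69), (244, 66), (245, 66), (246, 63), (247, 60)]
[514.94700659 -49.10803745 174.79358732] tip-TCP [-0.48481564  1.00168015]
[516.37129941 -48.57192423 174.79358732] tip-TCP [0.93947718 1.53779337]
```

```bash
python3 -m inch '[[[-0.005,0.045,0],0,0],[[-0.01,0.09,0],0,0],[[-0.015,0.135,0],0,0],[[-0.02,0.18,0],0,0],[[-0.025,0.225,0],0,0]]'
python3 -m inch '[[[-0.003,0.045,0],0,0],[[-0.003,0.09,0],0,0],[[-0.003,0.105,0],0,0],[[-0.003,0.105,0],0,0],[[-0.003,0.105,0],0,0]]'
```

```text
time: 8.6
tool_pos: [489.9, 175.6, 258.4]
orientation: [0.567, -3.089, -0.0]
force: [0.5, -0.7, -0.0]
opening: 14.4
grasp_force: 59.2
time: 9.1
tool_pos: [487.5, 278.3, 258.1]
orientation: [0.568, -3.089, 0.002]
force: [0.8, -1.2, -0.2]
opening: 14.7
grasp_force: 59.2
```

```bash
python3 -m inch '[[[0,0.0025,-0.02],0,0],[[0,0.0025,-0.045],0,0],[[0,0.0025,-0.06],0,0],[[0,0.0025,-0.06],0,0],[[0,0.0025,-0.06],0,0]]'
python3 - <<'E'
from h import *
s=arm.read_state();im=arm.grab_frame("wrist");cv2.imwrite("pics/w5.png",im);t=s["tool_pos"];print(t,s["force"])
KE=cam("wrist",s)
for d in((0,0),(8,0),(-8,0),(0,8),(0,-8)): print(d,np.round(proj(KE,np.array([489+d[0],282.4+d[1],100])),1))
g=cv2.cvtColor(im,cv2.COLOR_BGR2GRAY)
for r in range(184,226,2): print(r,*g[r,256:304:2])
E
```

```text
time: 9.6
tool_pos: [487.7, 280.3, 198.7]
orientation: [0.565, -3.09, 0.0]
force: [-0.3, 0.8, -0.9]
opening: 14.8
grasp_force: 59.2
[487.68356036 280.30302939 198.71200628] [-0.29109759  0.80474672 -0.8584343 ]
(0, 0) [279.9 213. ]
(8, 0) [276.3 222.2]
(-8, 0) [283.7 203.6]
(0, 8) [289.7 216.5]
(0, -8) [270.1 209.5]
184 143 141 145 142 142 142 145 142 142 143 141 141 139 141 141 140 143 143 141 143 142 140 142 143
186 147 146 144 141 141 143 139 142 141 141 142 141 143 140 141 141 140 142 141 143 144 141 143 144
188 147 147 150 144 141 143 141 140 138 140 142 143 142 142 144 144 144 143 144 142 142 143 142 142
190 149 148 148 150 147 145 142 140 142 143 142 140 142 140 142 144 144 141 143 144 141 143 142 142
192 149 149 147 149 148 147 146 142 140 143 143 141 141 142 141 140 143 143 142 141 143 141 140 140
194 147 145 149 150 150 147 148 147 144 143 138 141 142 141 143 142 140 144 142 142 141 139 143 147
196 148 147 152 149 147 148 149 149 150 144 138 135 137 139 140 142 144 141 143 142 142 143 142 141
198 150 148 147 149 150 147 150 146 134 111 101 101 102 101 114 126 142 143 140 14
[... 524 characters left out ...]
 93 93 79 66 64 65 69 82 86 90 130 108 98 133 141 141 142
212 145 148 148 122 103 109 122 84 86 87 82 76 76 82 85 85 87 122 113 105 118 146 145 144
214 143 147 148 118 106 114 117 89 85 86 88 86 87 85 86 85 89 121 111 105 120 146 147 143
216 140 142 142 128 102 108 124 88 85 87 79 66 66 76 84 86 93 130 107 101 129 147 147 148
218 139 143 140 135 100 97 130 108 85 88 69 64 64 65 83 87 107 131 103 105 138 146 144 147
220 143 140 142 143 111 102 110 124 102 87 66 61 63 58 85 101 127 117 103 114 147 148 148 147
222 139 143 141 142 130 100 95 114 127 109 69 64 65 62 100 127 123 101 106 139 147 149 145 145
224 142 140 143 141 140 124 106 96 110 119 69 62 61 64 99 109 97 104 129 144 147 149 146 145
```

The hole rim is centred at (279.7,213), as predicted, and the pin lines up with it. I'll insert the probe.

```bash
python3 -m inch '[[[0,0,-0.01],0,0],[[0,0,-0.02],0,0],[[0,0,-0.03],0,0],[[0,0,-0.034],0,0],[[0,0,-0.034],0,0]]'
python3 -m inch '[[[0,0,-0.003],0,0],[[0,0,-0.006],0,0],[[0,0,-0.008],0,0],[[0,0,-0.008],0,0]]'
```

```text
time: 10.15
tool_pos: [486.7, 281.5, 163.1]
orientation: [0.568, -3.087, 0.001]
force: [-0.1, 0.5, 0.3]
opening: 14.5
grasp_force: 59.2
time: 10.55
tool_pos: [487.9, 282.0, 156.8]
orientation: [-0.568, 3.089, 0.001]
force: [-1.4, -0.6, 2.3]
opening: 14.2
grasp_force: 59.4
```

```bash
python3 -m inch '[[[0,0,-0.001],0,0],[[0,0,-0.002],0,0],[[0,0,-0.002],0,0],[[0,0,-0.002],0,0]]'
python3 -m inch '[[[0,0,-0.001],0,0],[[0,0,-0.001],0,0],[[0,0,-0.001],0,0]]'
```

```text
time: 10.95
tool_pos: [487.9, 282.0, 154.6]
orientation: [-0.568, 3.089, 0.001]
force: [-0.5, 0.9, 4.6]
opening: 14.4
grasp_force: 59.6
time: 11.25
tool_pos: [488.1, 282.1, 154.5]
orientation: [-0.568, 3.088, 0.001]
force: [-1.6, 0.2, 8.8]
opening: 14.3
grasp_force: 60.3
```

```bash
python3 -m inch '[[[0,0,-0.001],0,0],[[0,0,-0.001],0,0],[[0,0,-0.001],0,0]]'
python3 -m inch '[[[0,0,0],0,0],[[0,0,0],0,0],[[0,0,0],0,0],[[0,0,0],0,0],[[0,0,0],0,0]]'
python3 - <<'E'
from h import *
v=np.load("w2.npy")
# latch check: pin top on the scene image vs the shut prediction
K=cam("scene");Rz=R.from_euler('z',-13,degrees=True).as_matrix();p=np.array([529,201,0])+Rz@[28,-60,140.]
u=proj(K,p);im=arm.grab_frame("scene");g=cv2.cvtColor(im,cv2.COLOR_BGR2GRAY);print(u)
x,y=np.round(u).astype(int);print(g[y-8:y+9,x-9:x+10])
E
```

```text
time: 11.55
tool_pos: [488.4, 282.2, 154.3]
orientation: [-0.568, 3.087, 0.001]
force: [-2.4, -1.1, 12.7]
opening: 14.9
grasp_force: 60.7
time: 12.05
tool_pos: [488.4, 282.2, 154.3]
orientation: [-0.568, 3.087, 0.001]
force: [-3.0, -0.5, 12.6]
opening: 14.4
grasp_force: 60.7
[327.19462382 196.41334746]
[[175 176 176 177 180 185 189 192 194 194 194 194 194 193 191 191 189 188
  184]
 [175 176 178 181 185 190 192 193 193 195 194 195 194 194 193 193 193 192
  184]
 [176 177 180 185 191 192 193 194 193 193 193 193 193 194 194 194 194 193
  182]
 [177 181 185 190 192 193 192 190 187 185 187 189 193 194 194 193 193 192
  180]
 [181 185 190 193 194 193 189 179 170 167 172 178 187 191 193 194 194 191
  178]
 [183 189 192 195 194 192 184 163 145 141 146 158 174 184 189 190 190 185
  174]
 [177 183 188 191 192 192 180 150 118 108 113 129 154 167 173 178 179 172
  163]
 [155 163 173 180 184 186 176 141  98  82  88 110 136 151 157 160 160 154
  151]
 [135 140 148 157 163 171 164 130  88  74  77  96 121 135 140 143 138 134
  132]
 [126 128 130 134 140 146 139 110  80  73  74  82  98 109 117 119 117 111
  108]
 [125 125 127 127 128 130 121  96  77  71  70  76  85  94  98  96  91  94
  100]
 [126 126 125 128 126 123 110  89  75  73  77  90 105 111 105  93  81  90
  105]
 [125 124 126 127 124 122 107  87  73  73  87 112 129 131 119  95  81  90
  109]
 [126 126 125 126 125 121 108  88  73  75  93 121 136 132 110  87  76  90
  115]
 [125 126 125 125 125 121 107  87  75  75  94 120 127 112  90  77  80  98
  118]
 [125 126 125 126 125 123 112  89  76  74  92 110 107  88  80  82  95 110
  121]
 [123 124 124 127 126 125 118  98  80  75  82  89  87  83  87  98 111 120
  124]]
```

The button is bottomed: the push rose from 5 to 12.6 N with no further travel, and it holds steady. The latch pin is where the shut position predicts. Handing in.

```bash
python3 -c "
from bench import arm
print(arm.finish_job())"
```

```text
the job is handed in; nothing more can be done
None
```

I handed the job in at about 12 s: the latch is shut in its catch, and the probe is still gripped and holding the reset button fully down at about 12.6 N. I didn't touch the spatula, bottle, pot or basket, and the hand-in returned no verdict.

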